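# Brush out the topping dispenser and hold its gate open

### The job

Clean out the nut-topping dispenser on the pastry counter: take the long brush from its steel pot, run it up and down inside the dispenser's hopper for two full strokes (down close to the bottom and back up near the rim, twice) with the gate still shut, then stand the brush back in its pot. Then pull the spring-return gate out by its upright tab until its pointer is level with the fin of the brass clip on the setting bar, and finish while holding it there in the gripper, without letting go. Leave everything else on the counter where it is.

Things in the scene. Friction and masses are not known exactly. Their poses are not given: they have to be found in the camera images.
- dispenser: Fixed; grey base plate 265 x 130 x 10 mm (local x -195 to +70). Upright round steel hopper, axis through the origin, inner radius 30 mm, 37 at the mouth, from z 64 mm to its rim at 170 mm. The shut gate plate is its floor, at 62 mm. Origin on the counter under the hopper; the gate pulls out to local -x. An 8 mm square setting bar, top at 50 mm, runs along x at y = +54 mm, x -190 to -44.
- gate (a joint): Travel of the gate slide in m: 0 shut, grows as it is pulled along the dispenser's local -x, stop at 0.085. A spring pulls it shut: about 3.3 N at 0 plus 110 N/m, so 7 to 11 N at the mark; let go, it snaps shut.
- gate_tab (a point): Where to hold the gate's upright black tab: its middle, 93 mm above the counter. Tab 12 mm thick along the pull (dispenser x), 40 mm wide across (y), from 55 to 107 mm above the counter. Shut, it stands at dispenser x = -115 mm, y = 0, with 60 mm free behind it above its flat stem (22 mm wide, top at 62 mm). Axes as the dispenser's.
- gate_pointer (a point): Tip of a thin steel pointer (4 mm square) that sticks out sideways from the tab's foot over the setting bar: dispenser x = -115 mm minus the gate's travel, y = 52 mm, z = 58 mm. Moves with the gate. Axes as the dispenser's.
- clip: Fixed brass clip, 16 x 14 mm, on the setting bar; an upright fin on it, 3 mm thick and 14 mm high, is the mark. Origin under the fin's middle on the bar's top, 50 mm above the counter; axes as the dispenser's. It sits 35 to 60 mm further out than the shut gate's pointer: travel needed = pointer's distance to this origin along x. Gate and clip do not collide.
- brush: Loose long round brush, 210 mm, about 90 g, upright in its pot: rigid bristle head radius 14 mm (look 15) from 0 to 66 mm with a flat foot, steel rod 8 mm thick to 125 mm, wooden grip 20 mm in diameter from 125 to 210 mm. Origin: centre of the foot; z along the brush towards the grip.
- brush_grip (a point): Middle of the brush's wooden grip, on its axis, 168 mm above the foot.
- pot: Fixed steel pot of the brush, outer radius 25 mm at foot to 27.5 mm at the rim, wall 3 mm, 95 mm high, inner floor 5 mm above its origin. Origin: centre of its underside on the counter. It may stand left or right of the dispenser.
- crock: Bystander: white ceramic crock, radius 43 mm, 110 mm high, with three spoon handles up to 180 mm. Origin at the centre of its underside. Stands on the other side of the dispenser from the pot.
- tart: Bystander: nut tart 82 mm wide, 40 mm high, on a 100 mm square paper card. Origin under its centre.
- dome: Bystander: dark chocolate dome 68 mm wide, 39 mm high, on a 100 mm square card. Origin under its centre.
- cake: Bystander: pink ribbed cake 76 mm wide, 41 mm high, on a 100 mm square card. Origin under its centre.
- mug: Bystander: white mug, radius 40 mm, 90 mm high. Origin under its centre.
- jar: Bystander: closed amber glass jar, radius 37 mm, 100 mm high. Origin under its centre.
- price_block: Bystander: dark wooden block 22 x 70 x 22 mm with an upright blank paper card 85 mm wide, up to 80 mm high. Origin under its centre.

How it is judged (in metres and radians):
On the way, in this order (a step that is already met when the one before it is completed fails the run):
1. the brush's foot is down inside the hopper, within 25 mm of the shut gate (horizontal distance between brush and dispenser below 0.025 m and z of brush in the frame of dispenser between 0.05 and 0.087 m and value of joint gate below 0.01 m), for 0.05 s.
2. the brush is drawn up in line with the hopper until its foot is within 40 mm of the rim or above (horizontal distance between brush and dispenser below 0.025 m and z of brush in the frame of dispenser above 0.13 m and value of joint gate below 0.01 m), for 0.05 s.
3. down inside again (all of step 1), for 0.05 s.
4. up again (all of step 2), for 0.05 s.
5. the brush stands in its pot, released, with the gate shut (horizontal distance between brush and pot below 0.02 m and z of brush in the frame of pot below 0.02 m and angle between brush's own z axis and vertical below 0.35 rad and contact force between the fingers and brush below 0.1 N and value of joint gate below 0.01 m), for 0.2 s.
6. the gripper holds the gate with its pointer at the clip's fin (x of gate_pointer in the frame of clip between -0.006 and 0.006 m and velocity of joint gate between -0.01 and 0.01 m/s and contact force between the fingers and gate above 2 N and contact force between each of brush, crock, tart, dome, cake, mug, jar, price_block and gate below 0.2 N), for 0.3 s.
At the end, for the whole second after the job is handed in: The gripper still holds the gate (over 2 N), pointer within 6 mm of the clip's fin along the pull, gate still (under 10 mm/s), touched by nothing else; brush released in its pot (foot within 20 mm of the pot's axis and of its underside, tilt under 0.35 rad) (all of step 6 and horizontal distance between brush and pot below 0.02 m and z of brush in the frame of pot below 0.02 m and angle between brush's own z axis and vertical below 0.35 rad and contact force between the fingers and brush below 0.1 N); the arm keeps its last pose, push and grip.
It fails at once if a bystander is moved by more than 25 mm (distance of any of crock, tart, dome, cake, mug, jar, price_block from where it was at the start of the episode above 0.025 m).
It also fails if it takes over 61 s, if anything falls off the work surface, if the arm or the gripper's body presses on something with over 40 N, if the wrist force passes 120 N, or if a joint passes its speed limit or range.

### The arm

A 7-joint arm with a two-finger parallel gripper is mounted at the origin on the work surface. World frame = base frame: x ahead of the robot, y to its left, z up, the work surface at z = 0. Lengths are in mm, angles in rad, forces in N, time in s.
With the tool pointing down it reaches from about 400 to 900 mm from the base axis. Payload 5.5 kg.
Tool frame: the origin (TCP) lies at the very end of the fingers, on their centre line; the grasp point (between the pads) lies 19 mm behind it; z points along the fingers, y is the line along which they close (so a half turn about z gives the same grasp; the last joint's range is limited). The gripper opens to 85 mm and grips with 20 to 120 N. Pads are 22 mm wide; open, the fingers measure 114 mm over their backs; the gripper's body (76 mm by 85 mm) begins 54 mm behind the grasp point. The pads swing forward as they close: fully open they stand 13 mm farther back than shut.
Start: joints at [-0.89, 0.501, -0.427, 1.55, 0.221, 1.138, -0.21], TCP at [263.702, 594.105, 231.31] pointing down, gripper open.
Joint ranges: [-2.88, 2.88], [-0.31, 2.03], [-1.54, 1.56], [0.2, 2.42], [-1.41, 4.55], [0.19, 2.02], [-2.57, 2.57]. Speed limits (rad/s): [2.57, 2.57, 3.14, 3.14, 3.14, 3.14, 3.14].

### API

Orientations are given as a unit quaternion [w, x, y, z].
In Python, from cell import telemetry, capture, job gives the robot as it stands.
- The arm moves only by the tool move_arm, never from a script. Its argument "series" is a list of rows, each an object with "translation": the shift along the tool's x, y, z in mm, a list of three; "turn": the turn, a rotation vector about the tool's x, y, z in rad, a list of three. In form: [{"translation": [x, y, z], "turn": [ax, ay, az]}, ...]. A call has 1 to 12 rows; each row is the pose to reach, as a shift and turn from the pose commanded when the call began, along the tool's axes at that moment; what a row does not reach only later rows make up. A row lasts 1/10 s, in which the tool goes at most 50 mm and 8.59 degrees, less where a joint would pass 70% of its speed; a pose out of reach is approached as far as the arm can. A call with a gripper value outside its range is refused whole. "grip" is the closure, from 0 (fully open) to 1 (shut), set as the call begins (left out, the last holds). The fingers move at their own pace and stop on an object; the grip force is fixed at half the most. Time passes only in rows, so rows that repeat a pose let the fingers close. It gives the time, the measured TCP pose, the force, the opening and the grip force at its end, in the units of the state.
- telemetry.sense(): the state, without advancing time (a new reading comes with each control period).
- capture(name): name is "scene" or "top"; returns a dict with "image" (420x560x3 uint8, blue, green, red), "mtx" (3x3 intrinsics, pixels), "k1" (the pictures are not rectified: a ray, as slopes to the right and down, at radius r is drawn at 1 + k1 r^2 times it, then the intrinsics apply), "origin" and "rotation" of the camera in the world. Camera axes: x right, y up, looking along -z (the intrinsics and any distortion apply to the point x, -y, -z); pixel columns grow to the right and rows downward; lengths in mm; the calibration is good to about 2 mm. A picture is of the moment at which its call begins. There is no depth.
- job.sign_off(): hands the job in; it is judged then, once.
The state is a dict: "t": time; "joints": joint angles; "qd": joint speeds; "tau": joint torques, N m; "ee_pos": TCP position; "orientation": TCP orientation; "wrist_force": force on the tool from outside, world axes, zero at the start; "torque": the same for the moment, N m; "width": finger opening in mm; "gripper_force": force on a finger pad.
Only numpy, scipy, OpenCV 4.12 (cv2) and the standard library are available. Lean on these libraries where they do the work, as an engineer would, in place of code of your own. Each camera call takes 0.05 s, during which the arm holds its last target. There are 200 camera calls.

## Working session

There is one attempt and no reset: what is moved stays moved. The work goes in short steps, Python scripts to look and compute and a tool call to move; the robot and the scene stay as the last step left them, time stands still between calls to the robot, and variables do not carry over. Pictures are saved under pics/ and viewed, at most 12 in all, crops included, and the job is handed in when it is done.

Besides the shell and the picture viewer there is one more tool, called as name(argument=value, ...), one argument or row to a line, values as JSON. move_arm: Moves the arm, as the interface text tells. Its arguments: {"type":"object","properties":{"series":{"type":"array","items":{"type":"object","properties":{"translation":{"type":"array","items":{"type":"number"}},"turn":{"type":"array","items":{"type":"number"}}}}},"grip":{"type":"number"}},"required":["series"]}

```bash
mkdir -p pics; cat > h.py <<'E'
import numpy as np, cv2
from scipy.spatial.transform import Rotation as R
from cell import telemetry, capture, job
def ray(c,u,v):
    M=np.array(c["mtx"]); x=(u-M[0,2])/M[0,0]; y=(v-M[1,2])/M[1,1]
    p=cv2.undistortPoints(np.array([[[float(u),float(v)]]]),M,np.array([c["k1"],0,0,0.]))[0,0]
    d=np.array(c["rotation"])@np.array([p[0],-p[1],-1.]); return np.array(c["origin"],float),d/np.linalg.norm(d)
def onz(c,u,v,z):
    o,d=ray(c,u,v); return (o+d*(z-o[2])/d[2])
def two(c1,p1,c2,p2):
    o1,d1=ray(c1,*p1);o2,d2=ray(c2,*p2)
    s=np.linalg.lstsq(np.c_[d1,-d2],o2-o1,rcond=None)[0]
    a=o1+s[0]*d1;b=o2+s[1]*d2; return (a+b)/2,np.linalg.norm(a-b)
def proj(c,P):
    M=np.array(c["mtx"]);q=np.array(c["rotation"]).T@(np.array(P,float)-np.array(c["origin"]))
    return cv2.projectPoints(np.array([[q[0],-q[1],-q[2]]]),np.zeros(3),np.zeros(3),M,np.array([c["k1"],0,0,0.]))[0].ravel()
def Rw(s): q=s["orientation"]; return R.from_quat([q[1],q[2],q[3],q[0]])
def totool(target,Rt=None):
    s=telemetry.sense(); r=Rw(s); t=r.inv().apply(np.array(target)-np.array(s["ee_pos"]))
    return t.round(1), (None if Rt is None else (r.inv()*Rt).as_rotvec().round(3))
E
python3 - <<'E'
from h import *
import pickle
d={}
for n in("scene","top"):
    c=capture(n); d[n]=c; cv2.imwrite(f"pics/{n}0.png",c["image"]); print(n,np.array(c["origin"]).round(),np.array(c["rotation"]).round(3).tolist(),np.array(c["mtx"]).tolist(),c["k1"])
pickle.dump(d,open("c0.pkl","wb"))
s=telemetry.sense();print(s["t"],s["ee_pos"],s["orientation"],Rw(s).as_matrix().round(3).tolist())
E
```

```text
scene [1363. -212.  993.] [0.732, 0.298, 0.236, 0.565] [[470.66106927277497, 0.0, 276.3398563608216], [0.0, 470.66106927277497, 210.37490134417217], [0.0, 0.0, 1.0]] 0.039400957588395034
top [ 373.   14. 1340.] [-0.699, -0.049, 0.052, 0.711] [[424.5358699204361, 0.0, 275.48039599085627], [0.0, 424.5358699204361, 201.66889817681755], [0.0, 0.0, 1.0]] -0.12389862339401776
0.1 [263.49656011 593.5187297  230.35332686] [-2.10982812e-04  2.07335998e-01  9.78269399e-01 -8.49930822e-04] [[-0.914, 0.406, -0.001], [0.406, 0.914, -0.002], [0.0, -0.002, -1.0]]
```

View pics/scene0.png

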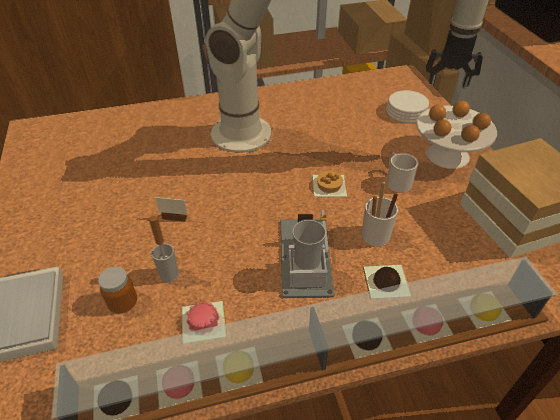

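View pics/top0.png

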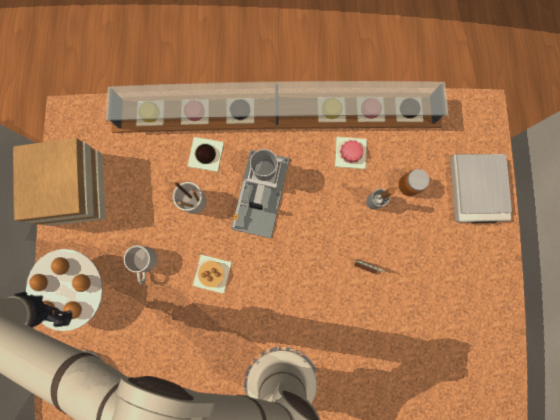

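The scene shows the dispenser at about (305,255) with its tab at (305,219), the brush in its pot at (165,260), and the crock at (379,222). In the top view the dispenser is at about (262,195), with the hopper at (264,163), and the pot is at (377,200). I'll zoom into both views.

```bash
python3 - <<'E'
from h import *
import pickle
d=pickle.load(open("c0.pkl","rb"))
def crop(n,x,y,w,h,f=4): return cv2.resize(d[n]["image"][y:y+h,x:x+w],(w*f,h*f),interpolation=cv2.INTER_CUBIC)
a=crop("top",225,145,75,100,4); b=crop("top",350,170,60,50,4); c=crop("scene",265,205,80,95,4)[:,:]; e=crop("scene",135,205,60,85,4)
W=np.zeros((600,800,3),np.uint8)
W[:400,:300]=a; W[400:600,:240]=b; W[:380,300:620]=c; W[250:590,560:800][:]=e
cv2.imwrite("pics/z.png",W)
E
```

```text
(no output)
```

View pics/z.png

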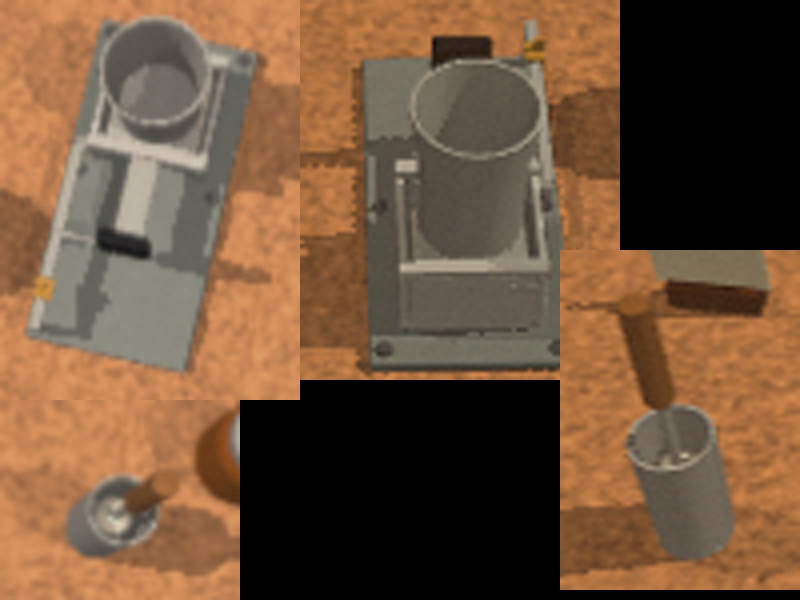

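```bash
python3 - <<'E'
from h import *
import pickle
d=pickle.load(open("c0.pkl","rb")); T=d["top"];S=d["scene"]
def t(x,y): return (x/4+225-.4,y/4+145-.4)
def tb(x,y): return (x/4+350-.4,(y-400)/4+170-.4)
def sc(x,y): return ((x-300)/4+265-.4,y/4+205-.4)
def sb(x,y): return ((x-560)/4+135-.4,(y-250)/4+205-.4)
C={k:onz(T,*t(*p),10) for k,p in dict(bl=(27,337),br=(186,372),tr=(258,55),tl=(104,22)).items()}
for k in C: print(k,C[k].round(1))
for a,b in("bl","br"),("br","tr"),("tr","tl"),("tl","bl"): print(a,b,np.linalg.norm(C[a]-C[b]).round(1))
dx=(C["tr"]-C["br"])+(C["tl"]-C["bl"]); dx/=np.linalg.norm(dx); yaw=np.arctan2(dx[1],dx[0]); print("yaw",yaw)
ctr=sum(C.values())/4; O=ctr+dx*62.5; print("origin from corners",O)
print("rim top",onz(T,*t(157,72),170),"scene",onz(S,*sc(478,109),170), two(T,t(157,72),S,sc(478,109)))
# scene corners z10
for p in((370,370),(362,60)): print("scene corner",onz(S,*sc(*p),10))
loc=lambda P:(R.from_euler("z",-yaw).apply(np.array(P)-np.r_[O[:2],0])).round(1)
for z in(50,57,64): print("clip",z,loc(onz(T,*t(43,289),z)),loc(onz(S,*sc(535,48),z)))
print("clip2",two(T,t(43,289),S,sc(535,48)))
print("pointer tip",loc(onz(T,*t(63,239),58)), "tab",loc(onz(T,*t(124,237),107)),loc(onz(T,*t(97,233),107)),loc(onz(T,*t(151,243),107)))
print("pot rim",onz(T,*tb(123,511),95),onz(S,*sb(672,438),95))
print("grip top",two(T,tb(168,483),S,sb(635,303)), "grip bot",onz(S,*sb(659,404),135),"topZ",onz(T,*tb(168,483),213),onz(S,*sb(635,303),213))
print("bot top view",onz(T,*tb(128,503),130))
E
```

```text
Traceback (most recent call last):
  File "h.py", line 9, in onz
    o,d=ray(c,u,v); return (o+d*(z-o[2])/d[2])
        ~~~^^^^^^^
  File "h.py", line 7, in ray
    d=np.array(c["rotation"])@np.array([p[0],-p[1],-1.]); return np.array(c["origin"],float),d/np.linalg.norm(d)
      ~~~~~~~~~~~~~~~~~~~~~~~^~~~~~~~~~~~~~~~~~~~~~~~~~~
ValueError: matmul: Input operand 1 has a mismatch in its core dimension 0, with gufunc signature (n?,k),(k,m?)->(n?,m?) (size 3 is different from 4)
```

```bash
python3 - <<'E'
s=open('h.py').read()
s=s.replace('np.array(c["rotation"])','cr(c)').replace('def ray','def cr(c): q=c["rotation"]; return R.from_quat([q[1],q[2],q[3],q[0]]).as_matrix()\ndef ray')
open('h.py','w').write(s)
E
cat > m.py <<'E'
from h import *
import pickle
d=pickle.load(open("c0.pkl","rb")); T=d["top"];S=d["scene"]
def t(x,y): return (x/4+225-.4,y/4+145-.4)
def tb(x,y): return (x/4+350-.4,(y-400)/4+170-.4)
def sc(x,y): return ((x-300)/4+265-.4,y/4+205-.4)
def sb(x,y): return ((x-560)/4+135-.4,(y-250)/4+205-.4)
C={k:onz(T,*t(*p),10) for k,p in dict(bl=(27,337),br=(186,372),tr=(258,55),tl=(104,22)).items()}
for k in C: print(k,C[k].round(1))
for a,b in("bl","br"),("br","tr"),("tr","tl"),("tl","bl"): print(a,b,np.linalg.norm(C[a]-C[b]).round(1))
dx=(C["tr"]-C["br"])+(C["tl"]-C["bl"]); dx/=np.linalg.norm(dx); yaw=np.arctan2(dx[1],dx[0]); print("yaw",yaw)
ctr=sum(C.values())/4; O=ctr+dx*62.5; print("origin from corners",O)
print("rim top",onz(T,*t(157,72),170),"scene",onz(S,*sc(478,109),170), two(T,t(157,72),S,sc(478,109)))
for p in((370,370),(362,60)): print("scene corner",onz(S,*sc(*p),10))
loc=lambda P:(R.from_euler("z",-yaw).apply(np.array(P)-np.r_[O[:2],0])).round(1)
for z in(50,57,64): print("clip",z,loc(onz(T,*t(43,289),z)),loc(onz(S,*sc(535,48),z)))
print("clip2",two(T,t(43,289),S,sc(535,48)))
print("pointer tip",loc(onz(T,*t(63,239),58)), "tab",loc(onz(T,*t(124,237),107)),loc(onz(T,*t(97,233),107)),loc(onz(T,*t(151,243),107)))
print("pot rim",onz(T,*tb(123,511),95),onz(S,*sb(672,438),95))
print("grip top",two(T,tb(168,483),S,sb(635,303)), "grip bot",onz(S,*sb(659,404),135),"topZ",onz(T,*tb(168,483),213),onz(S,*sb(635,303),213))
print("bot top view",onz(T,*tb(128,503),130))
E
python3 m.py
```

```text
bl [481.6 147.1  10. ]
br [452.2  22.6  10. ]
tr [705.7 -39.1  10. ]
tl [735.1  84.6  10. ]
bl br 127.9
br tr 260.9
tr tl 127.1
tl bl 261.1
yaw -0.24034888764287177
origin from corners [654.33582567  38.91578594  10.        ]
rim top [654.4247201   38.87572379 170.        ] scene [661.56395382  41.57552966 170.        ] (array([656.37666984,  41.12401856, 164.38673971]), np.float64(4.408454762554934))
scene corner [716.10700669 -38.76595987  10.        ]
scene corner [458.32492025  24.33143982  10.        ]
clip 50 [-157.3   56.    50. ] [-157.8   58.9   50. ]
clip 57 [-157.9   55.2   57. ] [-151.1   57.9   57. ]
clip 64 [-158.5   54.4   64. ] [-144.4   56.9   64. ]
clip2 (array([515.22213899, 132.07724859,  50.45140205]), np.float64(2.9123239742605245))
pointer tip [-117.3   49.1   58. ] tab [-111.7    0.5  107. ] [-113.2   20.5  107. ] [-111.6  -19.8  107. ]
pot rim [ 561.20784268 -306.50621348   95.        ] [ 566.87305293 -304.44431897   95.        ]
grip top (array([ 562.50313997, -306.42069956,  211.91917587]), np.float64(4.238121868573181)) grip bot [ 573.58266308 -305.60038968  135.        ] topZ [ 562.12525862 -308.29494228  213.        ] [ 564.44053307 -304.19881703  213.        ]
bot top view [ 561.74082558 -301.50742206  130.        ]
```

move_arm(
  series=[
    {"translation": [0, 0, -45], "turn": [0, 0, 0]},
    {"translation": [0, 0, -90], "turn": [0, 0, 0]},
    {"translation": [-30, -25, -120], "turn": [0, 0, 0.13]},
    {"translation": [-70, -55, -120], "turn": [0, 0, 0.26]},
    {"translation": [-108, -85, -120], "turn": [0, 0, 0.39]},
    {"translation": [-146, -115, -120], "turn": [0, 0, 0.52]},
    {"translation": [-184, -145, -120], "turn": [0, 0, 0.65]},
    {"translation": [-222, -175, -120], "turn": [0, 0, 0.78]},
    {"translation": [-260, -205, -120], "turn": [0, 0, 0.91]},
    {"translation": [-298, -235, -120], "turn": [0, 0, 1.04]},
    {"translation": [-346, -270, -120], "turn": [0, 0, 1.17]},
    {"translation": [-390, -305, -120], "turn": [0, 0, 1.3]},
  ],
  grip=0.3,
)

```text
t: 1.3
ee_pos: [489.5, 169.0, 351.2]
orientation: [-0.0, 0.759, 0.651, -0.0]
wrist_force: [0.9, 0.1, 0.6]
width: 60.1
gripper_force: 0.0
```

```bash
cat > go.py <<'E'
from h import *; import sys
x,y,z=map(float,sys.argv[1:4]); a=-0.24
Y=np.array([np.cos(a),np.sin(a),0]);Z=np.array([0,0,-1.]);X=np.cross(Y,Z)
s=telemetry.sense();print("t",s["t"],"pos",np.array(s["ee_pos"]).round(1),"w",round(s["width"],1),"q",np.array(s["joints"]).round(2), "F",np.array(s["wrist_force"]).round(1))
print(totool([x,y,z],R.from_matrix(np.c_[X,Y,Z])))
E
python3 go.py 563 -306 300
```

```text
t 1.3 pos [489.5 169.  351.2] w 60.1 q [-0.36  0.13 -0.03  1.73  0.    1.27 -0.54] F [0.9 0.1 0.6]
(array([-458.4,  144.6,   51.1]), array([-0.   , -0.   ,  0.088]))
```

move_arm(
  series=[
    {"translation": [-42, 13, 5], "turn": [0, 0, 0.03]},
    {"translation": [-84, 26, 10], "turn": [0, 0, 0.06]},
    {"translation": [-126, 39, 20], "turn": [0, 0, 0.088]},
    {"translation": [-168, 52, 30], "turn": [0, 0, 0.088]},
    {"translation": [-210, 65, 40], "turn": [0, 0, 0.088]},
    {"translation": [-252, 78, 50], "turn": [0, 0, 0.088]},
    {"translation": [-294, 91, 60], "turn": [0, 0, 0.088]},
    {"translation": [-336, 104, 70], "turn": [0, 0, 0.088]},
    {"translation": [-378, 117, 80], "turn": [0, 0, 0.088]},
    {"translation": [-415, 130, 90], "turn": [0, 0, 0.088]},
    {"translation": [-440, 138, 95], "turn": [0, 0, 0.088]},
    {"translation": [-447, 142, 95], "turn": [0, 0, 0.088]},
  ],
)

```text
t: 2.5
ee_pos: [562.2, -296.0, 254.5]
orientation: [-0.001, 0.787, 0.617, -0.002]
wrist_force: [0.1, 0.3, 0.2]
width: 59.6
gripper_force: 0.0
```

move_arm(
  series=[
    {"translation": [0, 0, 0], "turn": [0, 0, 0]},
    {"translation": [0, 0, 0], "turn": [0, 0, 0]},
  ],
)

```text
t: 2.7
ee_pos: [564.6, -290.2, 256.3]
orientation: [-0.001, 0.785, 0.62, 0.0]
wrist_force: [-0.2, 0.1, 0.1]
width: 60.0
gripper_force: 0.0
```

```bash
python3 go.py 563 -306 154; python3 - <<'E'
from h import *
O=[]
for n,b in(("top",(330,150,90,90)),("scene",(110,160,90,130))):
    c=capture(n);x,y,w,h=b;O.append(cv2.resize(c["image"][y:y+h,x:x+w],(360,h*4),interpolation=cv2.INTER_CUBIC))
W=np.zeros((520,720,3),np.uint8);W[:360,:360]=O[0];W[:,360:]=O[1];cv2.imwrite("pics/g.png",W)
E
```

```text
t 2.7 pos [ 564.6 -290.2  256.3] w 60.0 q [ 0.23  0.43  0.27  1.58 -0.12  1.15  0.3 ] F [-0.2  0.1  0.1]
(array([-15.9,   2.2, 102.2]), array([-0.   , -0.001,  0.007]))
```

View pics/g.png

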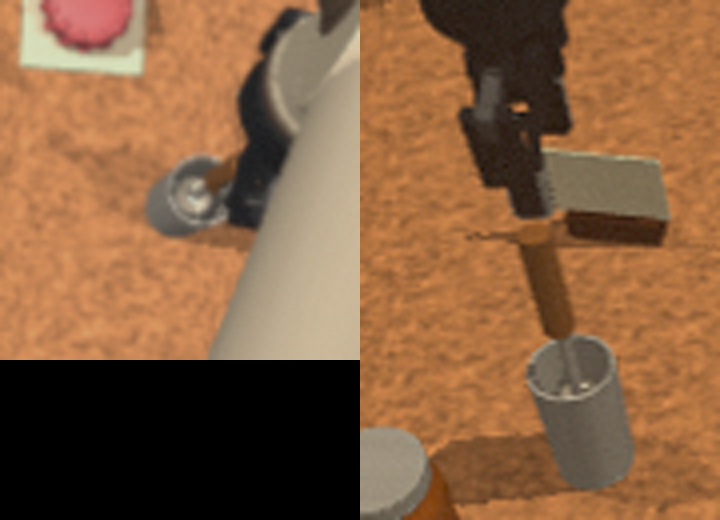

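The fingertips are just above the brush, whose top is at about (537,232) in the scene half. I'll centre on it and descend.

move_arm(
  series=[
    {"translation": [-16, 2, 5], "turn": [0, 0, 0]},
    {"translation": [-16, 2, 30], "turn": [0, 0, 0]},
    {"translation": [-16, 2, 60], "turn": [0, 0, 0]},
    {"translation": [-16, 2, 85], "turn": [0, 0, 0]},
    {"translation": [-16, 2, 102], "turn": [0, 0, 0]},
    {"translation": [-16, 2, 102], "turn": [0, 0, 0]},
    {"translation": [-16, 2, 102], "turn": [0, 0, 0]},
  ],
)

```text
t: 3.5
ee_pos: [562.3, -308.5, 154.5]
orientation: [0.0, 0.785, 0.619, -0.0]
wrist_force: [0.1, -0.1, 0.2]
width: 59.9
gripper_force: 0.0
```

move_arm(
  series=[
    {"translation": [0, 0, 0], "turn": [0, 0, 0]},
    {"translation": [0, 0, 0], "turn": [0, 0, 0]},
    {"translation": [0, 0, 0], "turn": [0, 0, 0]},
    {"translation": [0, 0, 0], "turn": [0, 0, 0]},
    {"translation": [0, 0, 0], "turn": [0, 0, 0]},
    {"translation": [0, 0, 0], "turn": [0, 0, 0]},
    {"translation": [0, 0, 0], "turn": [0, 0, 0]},
    {"translation": [0, 0, 0], "turn": [0, 0, 0]},
  ],
  grip=1,
)

```text
t: 4.3
ee_pos: [562.9, -308.5, 155.7]
orientation: [0.001, 0.785, 0.619, 0.0]
wrist_force: [-1.3, 0.8, 5.5]
width: 18.8
gripper_force: 58.6
```

```bash
python3 go.py 563 -306 154; python3 - <<'E'
from h import *
O=[]
for n,b in(("top",(330,150,90,90)),("scene",(110,160,90,130))):
    c=capture(n);x,y,w,h=b;O.append(cv2.resize(c["image"][y:y+h,x:x+w],(360,h*4),interpolation=cv2.INTER_CUBIC))
W=np.zeros((520,720,3),np.uint8);W[:360,:360]=O[0];W[:,360:]=O[1];cv2.imwrite("pics/g2.png",W)
E
```

```text
t 4.3 pos [ 562.9 -308.5  155.7] w 18.8 q [ 0.27  0.54  0.26  1.66 -0.16  0.96  0.35] F [-1.3  0.8  5.5]
(array([ 2.5, -0.5,  1.7]), array([0.002, 0.   , 0.005]))
```

View pics/g2.png

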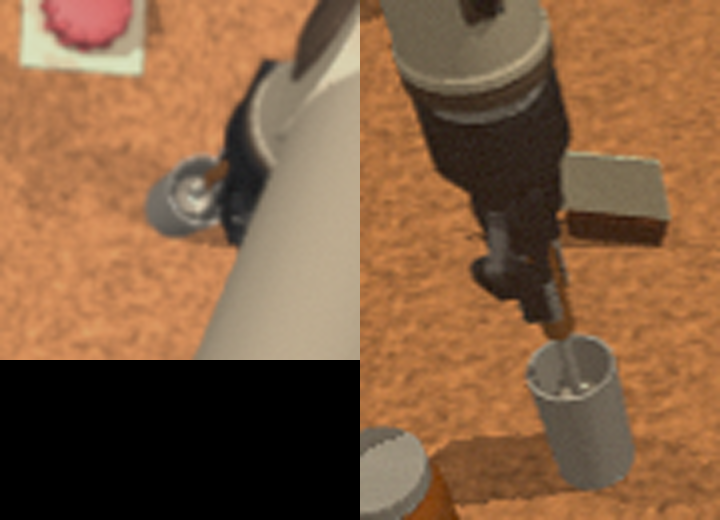

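The grip is firm, with an 18.8 mm opening at 58 N. I'll lift the brush and carry it over to the hopper.

move_arm(
  series=[
    {"translation": [0, 0, -20], "turn": [0, 0, 0]},
    {"translation": [0, 0, -55], "turn": [0, 0, 0]},
    {"translation": [0, 0, -95], "turn": [0, 0, 0]},
    {"translation": [0, 0, -135], "turn": [0, 0, 0]},
    {"translation": [0, 0, -170], "turn": [0, 0, 0]},
    {"translation": [10, 0, -195], "turn": [0, 0, 0]},
    {"translation": [40, 1, -200], "turn": [0, 0, 0]},
    {"translation": [75, 2, -200], "turn": [0, 0, 0]},
    {"translation": [115, 2, -200], "turn": [0, 0, 0]},
    {"translation": [155, 3, -200], "turn": [0, 0, 0]},
    {"translation": [195, 4, -200], "turn": [0, 0, 0]},
    {"translation": [235, 5, -200], "turn": [0, 0, 0]},
  ],
)

```text
t: 5.6
ee_pos: [621.9, -79.1, 354.1]
orientation: [-0.0, 0.785, 0.619, -0.0]
wrist_force: [1.0, -0.2, -1.0]
width: 18.2
gripper_force: 58.8
```

move_arm(
  series=[
    {"translation": [35, 1, 0], "turn": [0, 0, 0]},
    {"translation": [70, 1, 0], "turn": [0, 0, 0]},
    {"translation": [95, 2, 0], "turn": [0, 0, 0]},
    {"translation": [115, 2, 0], "turn": [0, 0, 0]},
    {"translation": [123, 2, 0], "turn": [0, 0, 0]},
    {"translation": [123, 2, 0], "turn": [0, 0, 0]},
    {"translation": [123, 2, 0], "turn": [0, 0, 0]},
  ],
)

```text
t: 6.3
ee_pos: [652.3, 36.8, 354.1]
orientation: [0.0, 0.786, 0.619, -0.001]
wrist_force: [-0.5, -0.4, -1.2]
width: 18.4
gripper_force: 58.8
```

```bash
python3 go.py 655 38 350; python3 - <<'E'
from h import *
O=[]
for n,b in(("top",(220,120,90,130)),("scene",(265,150,90,130))):
    c=capture(n);x,y,w,h=b;O.append(cv2.resize(c["image"][y:y+h,x:x+w],(360,h*4),interpolation=cv2.INTER_CUBIC))
cv2.imwrite("pics/h.png",np.hstack(O))
E
```

```text
t 6.3 pos [652.3  36.8 354.1] w 18.4 q [-0.21  0.39  0.15  1.4  -0.06  1.35 -0.29] F [-0.5 -0.4 -1.2]
(array([1.8, 2.4, 4.1]), array([-0.   ,  0.001,  0.004]))
```

View pics/h.png

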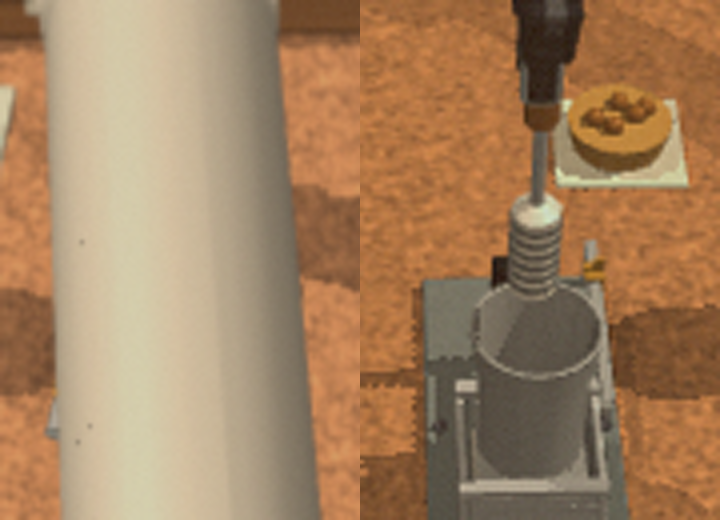

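```bash
python3 - <<'E'
from h import *
import pickle
S=pickle.load(open("c0.pkl","rb"))["scene"]
f=onz(S,(533-360)/4+265-.4,292/4+150-.4,203.4);r=onz(S,(539-360)/4+265-.4,328/4+150-.4,170);h=onz(S,(535-360)/4+265-.4,206/4+150-.4,203.4+66);g=onz(S,(541-360)/4+265-.4,128/4+150-.4,203.4+125)
print(f,r,h,g)
E
```

```text
[661.94707638  37.03516968 203.4       ] [660.95933554  42.37869043 170.        ] [658.71290532  36.50912477 269.4       ] [660.49481932  36.81499183 328.4       ]
```

move_arm(
  series=[
    {"translation": [4, -2, 0], "turn": [0, 0, 0]},
    {"translation": [4, -2, 20], "turn": [0, 0, 0]},
    {"translation": [4, -2, 45], "turn": [0, 0, 0]},
    {"translation": [4, -2, 70], "turn": [0, 0, 0]},
    {"translation": [4, -2, 95], "turn": [0, 0, 0]},
    {"translation": [4, -2, 115], "turn": [0, 0, 0]},
    {"translation": [4, -2, 127], "turn": [0, 0, 0]},
    {"translation": [4, -2, 127], "turn": [0, 0, 0]},
    {"translation": [4, -2, 127], "turn": [0, 0, 0]},
    {"translation": [4, -2, 127], "turn": [0, 0, 0]},
  ],
)

```text
t: 7.4
ee_pos: [652.5, 42.8, 228.9]
orientation: [0.001, 0.785, 0.619, 0.001]
wrist_force: [0.2, -0.5, -1.6]
width: 18.5
gripper_force: 58.7
```

```bash
python3 go.py 651.5 41 227; python3 - <<'E'
from h import *
c=capture("scene");cv2.imwrite("pics/d.png",cv2.resize(c["image"][150:280,265:355],(360,520),interpolation=cv2.INTER_CUBIC))
E
```

```text
t 7.4 pos [652.5  42.8 228.9] w 18.5 q [-0.21  0.47  0.14  1.56 -0.07  1.11 -0.29] F [ 0.2 -0.5 -1.6]
(array([-2. , -0.5,  1.9]), array([ 0.002, -0.001,  0.005]))
```

View pics/d.png

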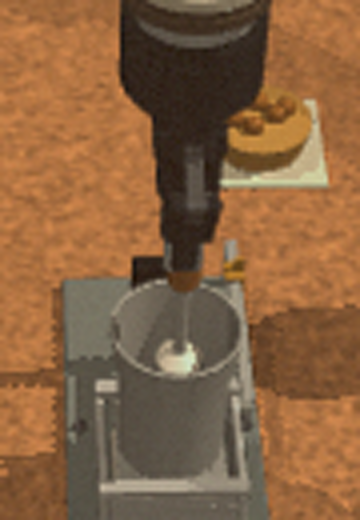

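The brush is inside and centred: its head is at (178,357) and the hopper mouth centre at about (180,328). I'll go slightly deeper and run the strokes.

move_arm(
  series=[
    {"translation": [0, 0, 5], "turn": [0, 0, 0]},
    {"translation": [0, 0, 5], "turn": [0, 0, 0]},
    {"translation": [0, 0, 5], "turn": [0, 0, 0]},
    {"translation": [0, 0, -15], "turn": [0, 0, 0]},
    {"translation": [0, 0, -40], "turn": [0, 0, 0]},
    {"translation": [0, 0, -65], "turn": [0, 0, 0]},
    {"translation": [0, 0, -75], "turn": [0, 0, 0]},
    {"translation": [0, 0, -75], "turn": [0, 0, 0]},
    {"translation": [0, 0, -75], "turn": [0, 0, 0]},
    {"translation": [0, 0, -75], "turn": [0, 0, 0]},
  ],
)

```text
t: 8.45
ee_pos: [650.5, 42.8, 300.4]
orientation: [-0.001, 0.785, 0.619, -0.001]
wrist_force: [-0.8, 0.5, -0.7]
width: 18.8
gripper_force: 58.7
```

move_arm(
  series=[
    {"translation": [0, 0, 20], "turn": [0, 0, 0]},
    {"translation": [0, 0, 45], "turn": [0, 0, 0]},
    {"translation": [0, 0, 68], "turn": [0, 0, 0]},
    {"translation": [0, 0, 80], "turn": [0, 0, 0]},
    {"translation": [0, 0, 80], "turn": [0, 0, 0]},
    {"translation": [0, 0, 80], "turn": [0, 0, 0]},
    {"translation": [0, 0, 80], "turn": [0, 0, 0]},
    {"translation": [0, 0, 80], "turn": [0, 0, 0]},
  ],
)

```text
t: 9.25
ee_pos: [652.3, 42.8, 223.7]
orientation: [0.001, 0.785, 0.619, 0.001]
wrist_force: [0.1, 0.1, -0.9]
width: 18.9
gripper_force: 58.8
```

move_arm(
  series=[
    {"translation": [0, 0, -20], "turn": [0, 0, 0]},
    {"translation": [0, 0, -45], "turn": [0, 0, 0]},
    {"translation": [0, 0, -70], "turn": [0, 0, 0]},
    {"translation": [0, 0, -80], "turn": [0, 0, 0]},
    {"translation": [0, 0, -80], "turn": [0, 0, 0]},
    {"translation": [0, 0, -80], "turn": [0, 0, 0]},
    {"translation": [0, 0, -80], "turn": [0, 0, 0]},
    {"translation": [0, 0, -105], "turn": [0, 0, 0]},
    {"translation": [0, 0, -130], "turn": [0, 0, 0]},
    {"translation": [0, 0, -132], "turn": [0, 0, 0]},
    {"translation": [0, 0, -132], "turn": [0, 0, 0]},
  ],
)

```text
t: 10.35
ee_pos: [651.4, 42.7, 353.7]
orientation: [-0.0, 0.785, 0.619, -0.0]
wrist_force: [-0.5, 0.4, -0.9]
width: 18.6
gripper_force: 58.9
```

```bash
python3 go.py 562.9 -308.5 350
```

```text
t 10.35 pos [651.4  42.7 353.7] w 18.6 q [-0.21  0.39  0.15  1.4  -0.06  1.35 -0.3 ] F [-0.5  0.4 -0.9]
(array([-362.2,   -4.3,    3.7]), array([-0.   ,  0.   ,  0.005]))
```

move_arm(
  series=[
    {"translation": [-15, 0, 0], "turn": [0, 0, 0]},
    {"translation": [-45, 0, 0], "turn": [0, 0, 0]},
    {"translation": [-85, -1, 0], "turn": [0, 0, 0]},
    {"translation": [-125, -1, 0], "turn": [0, 0, 0]},
    {"translation": [-165, -2, 0], "turn": [0, 0, 0]},
    {"translation": [-205, -2, 0], "turn": [0, 0, 0]},
    {"translation": [-245, -3, 0], "turn": [0, 0, 0]},
    {"translation": [-285, -3, 0], "turn": [0, 0, 0]},
    {"translation": [-320, -4, 0], "turn": [0, 0, 0]},
    {"translation": [-350, -4, 0], "turn": [0, 0, 0]},
    {"translation": [-362, -4, 0], "turn": [0, 0, 0]},
    {"translation": [-362, -4, 0], "turn": [0, 0, 0]},
  ],
)

```text
t: 11.55
ee_pos: [561.2, -310.9, 353.0]
orientation: [-0.001, 0.787, 0.617, -0.001]
wrist_force: [0.5, 0.1, -2.1]
width: 18.3
gripper_force: 58.9
```

move_arm(
  series=[
    {"translation": [0, 0, 20], "turn": [0, 0, 0]},
    {"translation": [0, 0, 45], "turn": [0, 0, 0]},
    {"translation": [0, 0, 60], "turn": [0, 0, 0]},
    {"translation": [0, 0, 70], "turn": [0, 0, 0]},
    {"translation": [0, 0, 70], "turn": [0, 0, 0]},
    {"translation": [0, 0, 70], "turn": [0, 0, 0]},
  ],
)

```text
t: 12.15
ee_pos: [563.9, -308.1, 284.9]
orientation: [0.0, 0.785, 0.62, 0.0]
wrist_force: [0.6, -0.2, -1.1]
width: 18.6
gripper_force: 58.9
```

```bash
python3 go.py 562.9 -308.5 156; python3 - <<'E'
from h import *
O=[]
for n,b in(("top",(330,150,90,90)),("scene",(110,160,90,130))):
    c=capture(n);x,y,w,h=b;O.append(cv2.resize(c["image"][y:y+h,x:x+w],(360,h*4),interpolation=cv2.INTER_CUBIC))
W=np.zeros((520,720,3),np.uint8);W[:360,:360]=O[0];W[:,360:]=O[1];cv2.imwrite("pics/p.png",W)
E
```

```text
t 12.15 pos [ 563.9 -308.1  284.9] w 18.6 q [ 0.25  0.42  0.28  1.53 -0.12  1.21  0.32] F [ 0.6 -0.2 -1.1]
(array([ -0.6,  -0.9, 128.9]), array([0.001, 0.   , 0.006]))
```

View pics/p.png

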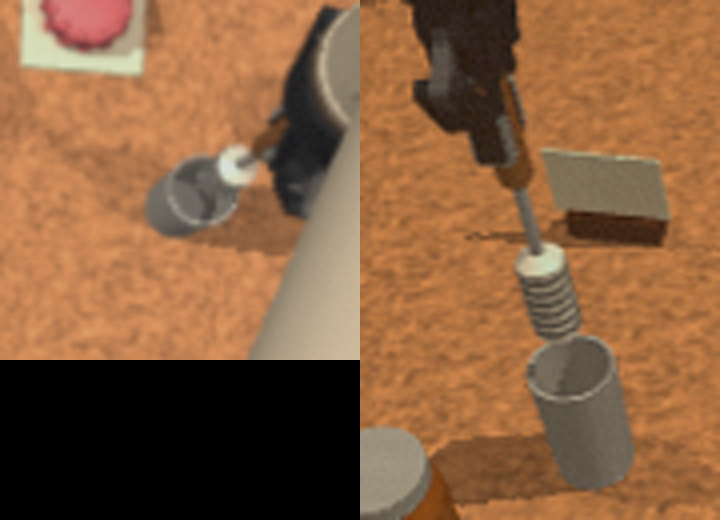

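The brush axis, from (540,262) to (560,335), points into the pot mouth centre at (571,367). I'll lower it in.

move_arm(
  series=[
    {"translation": [0, 0, 15], "turn": [0, 0, 0]},
    {"translation": [0, 0, 35], "turn": [0, 0, 0]},
    {"translation": [0, 0, 55], "turn": [0, 0, 0]},
    {"translation": [0, 0, 75], "turn": [0, 0, 0]},
    {"translation": [0, 0, 95], "turn": [0, 0, 0]},
    {"translation": [0, 0, 110], "turn": [0, 0, 0]},
    {"translation": [0, 0, 120], "turn": [0, 0, 0]},
    {"translation": [0, 0, 126], "turn": [0, 0, 0]},
    {"translation": [0, 0, 128], "turn": [0, 0, 0]},
    {"translation": [0, 0, 128], "turn": [0, 0, 0]},
  ],
)

```text
t: 13.25
ee_pos: [563.6, -308.5, 156.6]
orientation: [0.0, 0.785, 0.619, 0.0]
wrist_force: [-0.2, 0.6, -0.8]
width: 18.5
gripper_force: 58.9
```

```bash
python3 go.py 562.9 -308.5 155
```

```text
t 13.25 pos [ 563.6 -308.5  156.6] w 18.5 q [ 0.27  0.54  0.26  1.66 -0.16  0.97  0.35] F [-0.2  0.6 -0.8]
(array([-0.1, -0.7,  1.6]), array([0.001, 0.   , 0.005]))
```

move_arm(
  series=[
    {"translation": [0, 0, 0.5], "turn": [0, 0, 0]},
    {"translation": [0, 0, 0.5], "turn": [0, 0, 0]},
    {"translation": [0, 0, 0.5], "turn": [0, 0, 0]},
    {"translation": [0, 0, 0.5], "turn": [0, 0, 0]},
    {"translation": [0, 0, 0.5], "turn": [0, 0, 0]},
    {"translation": [0, 0, 0.5], "turn": [0, 0, 0]},
    {"translation": [0, 0, 0.5], "turn": [0, 0, 0]},
    {"translation": [0, 0, 0.5], "turn": [0, 0, 0]},
  ],
  grip=0.3,
)

```text
t: 14.05
ee_pos: [563.3, -308.3, 155.7]
orientation: [-0.0, 0.785, 0.619, -0.0]
wrist_force: [0.1, 0.2, 0.0]
width: 59.7
gripper_force: 0.0
```

move_arm(
  series=[
    {"translation": [0, 0, -20], "turn": [0, 0, 0]},
    {"translation": [0, 0, -45], "turn": [0, 0, 0]},
    {"translation": [0, 0, -75], "turn": [0, 0, 0]},
    {"translation": [0, 0, -105], "turn": [0, 0, 0]},
    {"translation": [0, 0, -130], "turn": [0, 0, 0]},
    {"translation": [0, 0, -140], "turn": [0, 0, 0]},
  ],
)

```text
t: 14.65
ee_pos: [564.4, -309.1, 298.9]
orientation: [0.002, 0.785, 0.619, 0.001]
wrist_force: [0.8, -0.8, 0.5]
width: 59.6
gripper_force: 0.0
```

```bash
python3 go.py 543 67 250;  python3 - <<'E'
from h import *
from math import *
O=[]
c=capture("top");x,y,w,h=225,145,100,100;O.append(cv2.resize(c["image"][y:y+h,x:x+w],(400,400),interpolation=cv2.INTER_CUBIC))
c=capture("scene");x,y,w,h=120,160,100,130;O.append(cv2.resize(c["image"][y:y+h,x:x+w],(400,520),interpolation=cv2.INTER_CUBIC))
W=np.zeros((520,800,3),np.uint8);W[:400,:400]=O[0];W[:,400:]=O[1];cv2.imwrite("pics/q.png",W)
E
```

```text
t 14.65 pos [ 564.4 -309.1  298.9] w 59.6 q [ 0.25  0.41  0.29  1.51 -0.12  1.23  0.32] F [ 0.8 -0.8  0.5]
(array([ 360.8, -108.7,   48.1]), array([0.005, 0.001, 0.005]))
```

View pics/q.png

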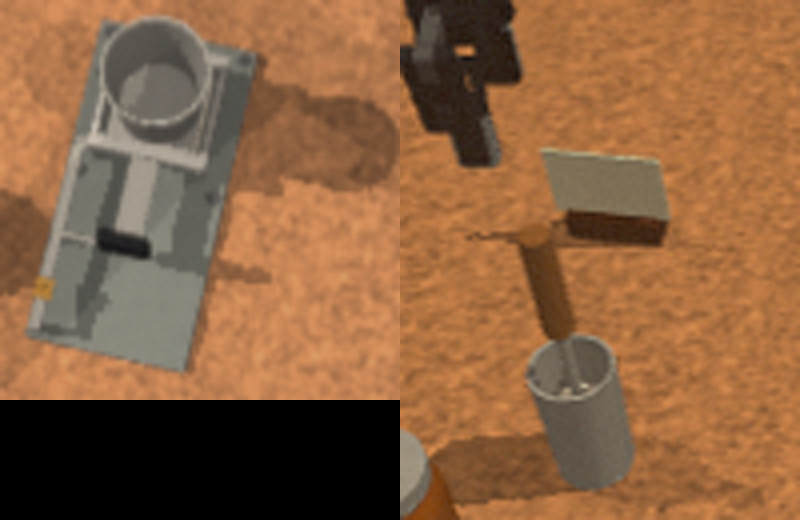

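The brush stands upright in its pot, with the grip top at (537,232) and the pot mouth at (570,367), and the gate is shut. Next I'll move above the tab.

move_arm(
  series=[
    {"translation": [20, -6, 0], "turn": [0, 0, 0]},
    {"translation": [55, -17, 0], "turn": [0, 0, 0]},
    {"translation": [95, -29, 5], "turn": [0, 0, 0]},
    {"translation": [135, -41, 10], "turn": [0, 0, 0]},
    {"translation": [175, -53, 15], "turn": [0, 0, 0]},
    {"translation": [215, -65, 20], "turn": [0, 0, 0]},
    {"translation": [255, -77, 30], "turn": [0, 0, 0]},
    {"translation": [295, -89, 40], "turn": [0, 0, 0]},
    {"translation": [330, -100, 60], "turn": [0, 0, 0]},
    {"translation": [353, -107, 90], "turn": [0, 0, 0]},
    {"translation": [361, -109, 120], "turn": [0, 0, 0]},
    {"translation": [361, -109, 130], "turn": [0, 0, 0]},
  ],
  grip=0.45,
)

```text
t: 15.95
ee_pos: [537.4, 69.9, 161.1]
orientation: [-0.002, 0.784, 0.621, -0.003]
wrist_force: [-1.3, -0.8, -0.7]
width: 47.0
gripper_force: 0.0
```

move_arm(
  series=[
    {"translation": [0, 0, 0], "turn": [0, 0, 0]},
    {"translation": [0, 0, 0], "turn": [0, 0, 0]},
    {"translation": [0, 0, 0], "turn": [0, 0, 0]},
  ],
)

```text
t: 16.25
ee_pos: [542.5, 67.0, 167.1]
orientation: [0.001, 0.786, 0.619, 0.001]
wrist_force: [-0.2, 0.0, -0.9]
width: 47.0
gripper_force: 0.0
```

```bash
python3 go.py 543 68 76;  python3 - <<'E'
from h import *
O=[]
for n,b in(("top",(215,130,100,130)),("scene",(265,150,100,130))):
    c=capture(n);x,y,w,h=b;O.append(cv2.resize(c["image"][y:y+h,x:x+w],(400,520),interpolation=cv2.INTER_CUBIC))
cv2.imwrite("pics/r.png",np.hstack(O))
E
```

```text
t 16.25 pos [542.5  67.  167.1] w 47.0 q [-0.26  0.36  0.1   1.89 -0.05  0.89 -0.37] F [-0.2  0.  -0.9]
(array([ 1.1, -0. , 91.1]), array([ 0.002, -0.001,  0.003]))
```

View pics/r.png

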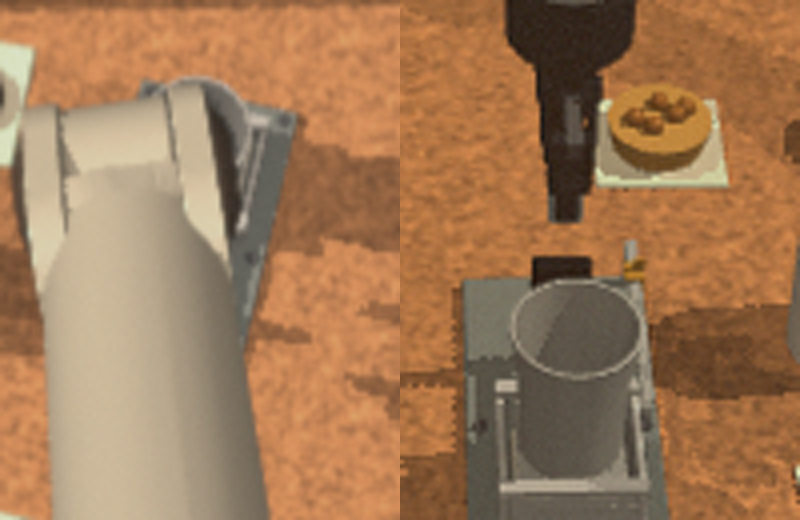

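The fingers at (566,215) are aligned over the tab, whose top is at about (562,262). I'll descend and grip.

move_arm(
  series=[
    {"translation": [0, 0, 20], "turn": [0, 0, 0]},
    {"translation": [0, 0, 40], "turn": [0, 0, 0]},
    {"translation": [0, 0, 60], "turn": [0, 0, 0]},
    {"translation": [0, 0, 78], "turn": [0, 0, 0]},
    {"translation": [0, 0, 90], "turn": [0, 0, 0]},
    {"translation": [0, 0, 90], "turn": [0, 0, 0]},
    {"translation": [0, 0, 90], "turn": [0, 0, 0]},
  ],
)

```text
t: 17.05
ee_pos: [541.9, 68.0, 76.4]
orientation: [0.0, 0.785, 0.619, 0.0]
wrist_force: [0.6, 0.4, 1.0]
width: 46.9
gripper_force: 0.0
```

move_arm(
  series=[
    {"translation": [0, 0, 0], "turn": [0, 0, 0]},
    {"translation": [0, 0, 0], "turn": [0, 0, 0]},
    {"translation": [0, 0, 0], "turn": [0, 0, 0]},
    {"translation": [0, 0, 0], "turn": [0, 0, 0]},
    {"translation": [0, 0, 0], "turn": [0, 0, 0]},
    {"translation": [0, 0, 0], "turn": [0, 0, 0]},
    {"translation": [0, 0, 0], "turn": [0, 0, 0]},
    {"translation": [0, 0, 0], "turn": [0, 0, 0]},
  ],
  grip=1,
)

```text
t: 17.85
ee_pos: [543.2, 68.1, 76.9]
orientation: [0.001, 0.785, 0.619, 0.001]
wrist_force: [3.4, -1.7, 5.5]
width: 10.6
gripper_force: 61.0
```

```bash
python3 go.py 543 68 76
```

```text
t 17.85 pos [543.2  68.1  76.9] w 10.6 q [-0.25  0.49  0.09  1.94 -0.07  0.71 -0.35] F [ 3.4 -1.7  5.5]
(array([-0.1, -0.2,  0.9]), array([ 0.003, -0.001,  0.004]))
```

move_arm(
  series=[
    {"translation": [0, -3, 0], "turn": [0, 0, 0]},
    {"translation": [0, -7, 0], "turn": [0, 0, 0]},
    {"translation": [0, -12, 0], "turn": [0, 0, 0]},
    {"translation": [0, -17, 0], "turn": [0, 0, 0]},
    {"translation": [0, -22, 0], "turn": [0, 0, 0]},
    {"translation": [0, -27, 0], "turn": [0, 0, 0]},
    {"translation": [0, -32, 0], "turn": [0, 0, 0]},
    {"translation": [0, -37, 0], "turn": [0, 0, 0]},
    {"translation": [0, -40, 0], "turn": [0, 0, 0]},
    {"translation": [0, -42, 0], "turn": [0, 0, 0]},
    {"translation": [0, -42, 0], "turn": [0, 0, 0]},
    {"translation": [0, -42, 0], "turn": [0, 0, 0]},
  ],
)

```text
t: 19.05
ee_pos: [503.4, 77.8, 76.9]
orientation: [0.002, 0.785, 0.619, 0.002]
wrist_force: [7.2, -3.0, 3.1]
width: 10.9
gripper_force: 60.5
```

```bash
python3 go.py 502.4 78.1 76;  python3 - <<'E'
from h import *
import pickle
O=[];d={}
for n,b in(("top",(215,195,50,65)),("scene",(290,190,50,65))):
    c=capture(n);d[n]=c;x,y,w,h=b;O.append(cv2.resize(c["image"][y:y+h,x:x+w],(400,520),interpolation=cv2.INTER_CUBIC))
pickle.dump(d,open("c1.pkl","wb"))
cv2.imwrite("pics/f.png",np.hstack(O))
E
```

```text
t 19.05 pos [503.4  77.8  76.9] w 10.9 q [-0.28  0.44  0.09  2.04 -0.06  0.66 -0.39] F [ 7.2 -3.   3.1]
(array([ 0.1, -1. ,  0.9]), array([ 0.005, -0.002,  0.004]))
```

View pics/f.png

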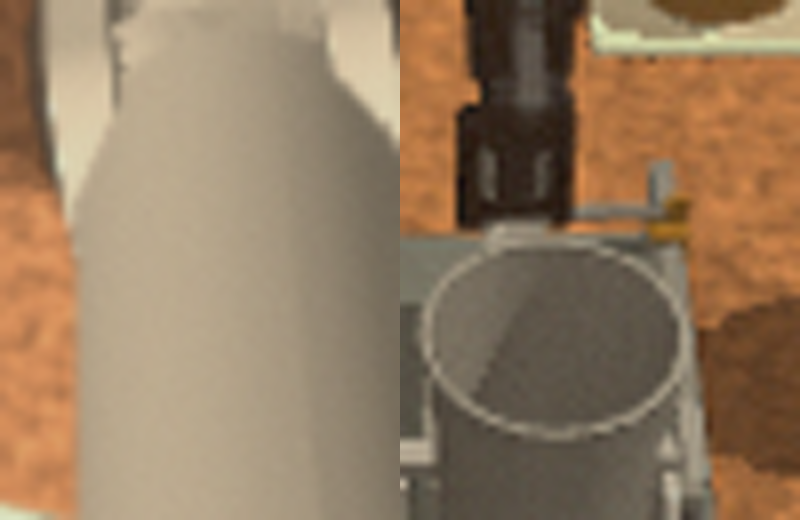

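```bash
python3 - <<'E'
from h import *
import pickle
S=pickle.load(open("c1.pkl","rb"))["scene"];S0=pickle.load(open("c0.pkl","rb"))
im=S["image"]
def blob(c,x,y,w,h):
    I=c["image"]; H=cv2.cvtColor(I[y:y+h,x:x+w],cv2.COLOR_BGR2HSV); m=(H[...,0]>=15)&(H[...,0]<=30)&(H[...,1]>140)
    v,u=np.nonzero(m); print("brass",len(u),u.min()+x,u.max()+x,v.min()+y,v.max()+y,"mean",u.mean()+x,v.mean()+y); return m
print(blob(S,315,205,16,20).astype(int))
blob(S0["scene"],315,205,16,20); blob(S0["top"],225,208,20,20)
print("gray rows col 316-320"); print(im[210:224,313:324].mean(2).astype(int))
O=np.array([656,40,0]);A=R.from_euler("z",-.24)
P=lambda x,y,z:proj(S,O+A.apply([x,y,z])).round(2)
for t in(35,41): print("pointer tip",t,P(-115-t,52,58),"mid",P(-115-t,35,58))
for k in(38,41,44,47): print("clip",k,"fin top",P(-115-k,54,64),"fin y47/61",P(-115-k,47,64),P(-115-k,61,64),"bottom",P(-115-k,54,50),"front low",P(-107-k,54,50),"back",P(-123-k,54,56))
E
```

```text
brass 23 321 326 214 220 mean 323.7391304347826 217.2173913043478
[[0 0 0 0 0 0 0 0 0 0 0 0 0 0 0 0]
 [0 0 0 0 0 0 0 0 0 0 0 0 0 0 0 0]
 [0 0 0 0 0 0 0 0 0 0 0 0 0 0 0 0]
 [0 0 0 0 0 0 0 0 0 0 0 0 0 0 0 0]
 [0 0 0 0 0 0 0 0 0 0 0 0 0 0 0 0]
 [0 0 0 0 0 0 0 0 0 0 0 0 0 0 0 0]
 [0 0 0 0 0 0 0 0 0 0 0 0 0 0 0 0]
 [0 0 0 0 0 0 0 0 0 0 0 0 0 0 0 0]
 [0 0 0 0 0 0 0 0 0 0 0 0 0 0 0 0]
 [0 0 0 0 0 0 0 0 0 1 1 0 0 0 0 0]
 [0 0 0 0 0 0 0 0 1 1 1 0 0 0 0 0]
 [0 0 0 0 0 0 0 0 1 1 1 0 0 0 0 0]
 [0 0 0 0 0 0 0 0 1 1 1 0 0 0 0 0]
 [0 0 0 0 0 0 1 1 1 1 1 0 0 0 0 0]
 [0 0 0 0 0 0 1 1 1 1 1 1 0 0 0 0]
 [0 0 0 0 0 0 0 0 0 0 1 0 0 0 0 0]
 [0 0 0 0 0 0 0 0 0 0 0 0 0 0 0 0]
 [0 0 0 0 0 0 0 0 0 0 0 0 0 0 0 0]
 [0 0 0 0 0 0 0 0 0 0 0 0 0 0 0 0]
 [0 0 0 0 0 0 0 0 0 0 0 0 0 0 0 0]]
brass 29 321 326 214 222 mean 323.41379310344826 217.20689655172413
brass 22 233 237 214 219 mean 235.0 216.5
gray rows col 316-320
[[117 116 114 117 115 111 111 109 120 124 125]
 [131 121 117 117 108 112 114 112 110 127 126]
 [130 129 120 119 121 118 114 114  93 132 128]
 [129 130 120 119 126 121 121 113  93 129 132]
 [128 126 114
[... 439 characters left out ...]
 133 112 101 131]]
pointer tip 35 [321.81 217.02] mid [315.63 217.11]
pointer tip 41 [321.63 215.45] mid [315.47 215.55]
clip 38 fin top [322.58 214.71] fin y47/61 [320.03 214.74] [325.13 214.67] bottom [322.27 218.23] front low [322.51 220.33] back [322.16 214.65]
clip 41 fin top [322.49 213.92] fin y47/61 [319.94 213.96] [325.03 213.88] bottom [322.18 217.45] front low [322.42 219.54] back [322.08 213.87]
clip 44 fin top [322.4  213.14] fin y47/61 [319.86 213.18] [324.94 213.1 ] bottom [322.09 216.67] front low [322.33 218.75] back [321.99 213.1 ]
clip 47 fin top [322.31 212.37] fin y47/61 [319.77 212.41] [324.85 212.33] bottom [322.   215.89] front low [322.24 217.97] back [321.9  212.33]
```

```bash
python3 - <<'E'
from h import *
import pickle
T=pickle.load(open("c0.pkl","rb"))["top"]; I=T["image"]
print(I[199:211,238:252].mean(2).astype(int))
H=cv2.cvtColor(I[208:228,225:245],cv2.COLOR_BGR2HSV); print(H[4:14,6:15,0],"\n",H[4:14,6:15,1])
O=np.array([654.4,38.9,0]);A=R.from_euler("z",-.24)
P=lambda x,y,z:proj(T,O+A.apply([x,y,z])).round(2)
for y in(30,40,46): print("pointer y",y,P(-115,y,58),P(-118,y,58))
for k in(38,41,44,47): print("clip",k,P(-115-k,54,50),P(-115-k,54,57),P(-115-k,54,64),"body ends z54",P(-107-k,54,54),P(-123-k,54,54))
E
```

```text
[[134 172 176 158 127 130 130 131 131 132 117  94  82  81]
 [144 174 174 134 120 121 121 121 123 129 117  85  80  79]
 [154 176 172 122 118 119 119 119 119 122 116  83  69  70]
 [154 167 155 130 127 121 120 119 119 121 115  67  49  47]
 [166 169 167 165 161 138 126 116 123 123 114  57  37  38]
 [173 172 135 131 130 145 144 144 146 141 116  55  41  41]
 [173 171 114 106 107 117 113 119 126 143 127  55  30  35]
 [173 159 122 125 127 127 122 111 128 133 101  60  29  25]
 [174 160 133 130 131 134 131 126 134 130  99  87  55  46]
 [173 140 134 132 132 131 133 132 133 131 101  97  88  87]
 [172 143 135 133 132 131 132 134 134 129 101  97  96 100]
 [158 131 132 133 133 133 133 134 131 109  98  97  96 102]]
[[12 11 13 12 19 17 19 20 28]
 [13 13 13 13 17 17 18 22 26]
 [13 12 14 16 16 16 17 19 24]
 [12 13 15 17 17 17 17 16 20]
 [13 13 15 17 17 17 17 18 22]
 [12 13 16 17 17 17 17 18 26]
 [13 12 16 17 17 17 17 20 30]
 [12 13 15 16 16 17 17 24 28]
 [13 12 14 18 17 16 18 26 27]
 [12 12 18 19 18 20 24 28 28]] 
 [[135 137 141 122  40  32  33  32  23]
 [137 137 141 120  49  40  36  31  25]
 [138 141 147 157 137 109  78  68  29]
 [135 144 155 168 170 161 151 120  37]
 [143 143 159 172 172 171 162  97  32]
 [142 147 165 170 174 173 163  73  26]
 [145 148 159 163 171 170 155  48  22]
 [142 143 113  92 125 145 129  43  24]
 [145 139  75  47  50  62  55  28  21]
 [142 122  46  38  35  32  27  24  24]]
pointer y 30 [246.64 204.98] [246.41 205.94]
pointer y 40 [243.45 204.26] [243.23 205.21]
pointer y 46 [241.54 203.83] [241.32 204.78]
clip 38 [236.32 215.62] [236.12 215.36] [235.91 215.1 ] body ends z54 [236.82 212.93] [235.59 218.01]
clip 41 [236.09 216.57] [235.89 216.32] [235.68 216.06] body ends z54 [236.59 213.88] [235.36 218.97]
clip 44 [235.86 217.52] [235.66 217.27] [235.45 217.02] body ends z54 [236.36 214.83] [235.13 219.93]
clip 47 [235.63 218.47] [235.43 218.23] [235.22 217.99] body ends z54 [236.13 215.79] [234.9  220.88]
```

The measurements put the clip at about 42 mm of travel, and the gate is at about 41 mm (7.8 N of spring force agrees). I'll nudge it 1 mm and hold.

move_arm(
  series=[
    {"translation": [0, -0.5, 0], "turn": [0, 0, 0]},
    {"translation": [0, -1, 0], "turn": [0, 0, 0]},
    {"translation": [0, -1, 0], "turn": [0, 0, 0]},
    {"translation": [0, -1, 0], "turn": [0, 0, 0]},
    {"translation": [0, -1, 0], "turn": [0, 0, 0]},
    {"translation": [0, -1, 0], "turn": [0, 0, 0]},
    {"translation": [0, -1, 0], "turn": [0, 0, 0]},
    {"translation": [0, -1, 0], "turn": [0, 0, 0]},
  ],
)

```text
t: 19.95
ee_pos: [502.6, 78.0, 76.9]
orientation: [0.002, 0.785, 0.619, 0.002]
wrist_force: [7.9, -2.0, 2.1]
width: 11.2
gripper_force: 60.5
```

```bash
python3 go.py 502.4 78.1 76; python3 -c "
from h import *
print(job.sign_off())"
```

```text
t 19.95 pos [502.6  78.   76.9] w 11.2 q [-0.28  0.44  0.09  2.04 -0.06  0.66 -0.39] F [ 7.9 -2.   2.1]
(array([ 0.1, -0.3,  0.9]), array([ 0.006, -0.002,  0.004]))
the job is handed in; nothing more can be done
None
```

I handed the job in at about 20 s of the 61 s allowed (no verdict came back): the hopper got two full brush strokes, the brush stands back in its pot, and the gripper is holding the gate about 42 mm out, where I measured the clip's fin to be, to within roughly 2 mm.

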